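Spring check of the bench pull tester

TASK

Do the daily spring check of the bench pull tester: with its slide still home, press the blue key fully and let it up, then the yellow key, one at a time, never pressing the red stop key. Then take the black handle and pull the slide out until its red pointer stands on the green mark, and keep it there: finish while still holding the handle so that the slide stays still on the mark. Leave everything else on the bench where it is.

Things in the scene. Friction and masses are not known exactly. Their poses are not given: they have to be found in the camera images.
- tester: Bench pull tester, fixed: white base 360 x 100 mm, 45 mm high, scale strips with black ticks every 10 mm along both edges of its top. On its far end a grey measuring head, 110 x 80 mm, 95 mm high, spans x = +60 to +170 mm. Origin: centre of the underside; z up; own +x runs along the base to the head; the slide pulls out along own -x (roughly towards the robot).
- slide: The spring-return slide: aluminium carriage 60 x 56 mm on the tester, moving along its own x, with the handle: an upright black block 20 mm in x, 36 in y, 51 tall. Origin: centre of the handle's underside, 64 mm above the table; axes as the tester's. Home at tester x = -20 mm (80 mm before the head), end stop 120 mm out. Its spring pulls back with 3.6 N plus 1.2 N per 10 mm out.
- pointer (a point): The slide's red pointer line, 3 mm wide, seen on both sides of the carriage over the scale strips, out to 51 mm either side. This point is on the slide's centreline, 53 mm above the table, straight under the middle of the handle; it moves with the slide.
- mark: The green mark: a band 10 mm wide (along the scale) across both scale strips of the tester and folded down over both sides of its base, out to 60 mm either side. Fixed during the run, 55 to 95 mm out from the pointer's home. Origin: middle of the band on the centreline, 45 mm above the table; axes parallel to the tester's.
- console: Key console, fixed: a flat white box 110 x 190 mm, 30 mm high, with a grey top and three round keys in a row along own y, 55 mm apart, in any colour order. Origin: centre of the underside.
- key_blue_top (a point): Centre of the top face of the blue key (zero), 28 mm across, in a black collar 44 mm across; 52 mm above the table when up. It is pressed straight down.
- key_blue (a joint): How far the blue key is pressed, in m: 0 = up, 0.006 = fully down (5 N; it begins to move at 1.5 N). A spring lifts it again.
- key_yellow_top (a point): Centre of the top face of the yellow key (record), 28 mm across, in a black collar 44 mm across; 52 mm above the table when up. It is pressed straight down.
- key_yellow (a joint): How far the yellow key is pressed, in m: 0 = up, 0.006 = fully down (5 N; it begins to move at 1.5 N). A spring lifts it again.
- key_red_top (a point): Centre of the top face of the red key (stop), 28 mm across, in a black collar 44 mm across; 52 mm above the table when up. It is pressed straight down.
- key_red (a joint): How far the red key is pressed, in m: 0 = up, 0.006 = fully down (5 N; it begins to move at 1.5 N). A spring lifts it again.
- scissors: Bystander: loose scissors lying flat, red loops, about 180 mm long, 10 mm high, blades towards own +x. Origin: at the pivot, on the table.
- puck_a: Bystander: loose brown rubber test puck, 29 mm across, 12.5 mm high. Origin: centre of the underside.
- puck_b: Bystander: another loose brown rubber test puck, 29 mm across, 12.5 mm high. Origin: centre of the underside.
- jar: Bystander: loose amber jar with a white cap, 64 mm across, 85 mm high. Origin: centre of the underside.
- card_box: Bystander: loose red card box 60 x 85 mm, 30 mm high. Origin: centre of the underside.

How it is judged:
On the way, in this order (a step that is already met when the one before it is completed fails the run):
1. the blue key is pressed while the other keys are up and the slide is home (value of joint key_blue above 0.004 m and x of pointer in the frame of tester above -0.028 m and value of joint each of key_yellow, key_red below 0.002 m), for 0.05 s.
2. then the yellow key is pressed while the other keys are up and the slide is home (value of joint key_yellow above 0.004 m and x of pointer in the frame of tester above -0.028 m and value of joint each of key_blue, key_red below 0.002 m), for 0.05 s.
3. then the slide is pulled out by the handle to the green mark and kept there (x of pointer in the frame of mark between -0.005 and 0.005 m and contact force between the fingers and slide above 4 N), for 0.5 s.
At the end, for the whole second after the job is handed in: The robot's fingers hold the handle (more than 4 N of contact) with the red pointer on the green band (within 5 mm of its middle) and the slide still (under 10 mm/s); all keys are up and the loose bystanders are within 20 mm of where they stood (all of step 3 and linear speed of slide below 0.01 m/s and value of joint each of key_blue, key_yellow, key_red below 0.002 m and distance of each of scissors, puck_a, puck_b, jar, card_box from where it was at the start of the episode below 0.02 m); the arm keeps its last pose, push and grip.
It fails at once if the red stop key is pressed (value of joint key_red above 0.002 m).
It fails at once if two keys are pressed at once (value of joint each of key_blue, key_yellow above 0.002 m).
It fails at once if a bystander is moved by more than 20 mm (distance of any of scissors, puck_a, puck_b, jar, card_box from where it was at the start of the episode above 0.02 m).
It also fails if it takes over 51 s, if anything falls off the work surface, if the arm or the gripper's body presses on something with over 40 N, if the wrist force passes 120 N, or if a joint passes its speed limit or range.

ROBOT

A 6-joint arm with a two-finger parallel gripper is mounted at the origin on the work surface. World frame = base frame: x ahead of the robot, y to its left, z up, the work surface at z = 0. Lengths are in m, angles in rad, forces in N, time in s.
With the tool pointing down it reaches from about 0.325 to 0.9 m from the base axis. Payload 6.1 kg.
Tool frame: the origin (TCP) lies on the centre line of the jaws, within the pads' length; the fingertips stand 22 mm ahead of it and the grasp point (between the pads) lies 3 mm ahead of it; z points along the fingers, x is the direction in which the jaws open and shut, and the axes are right-handed (so a half turn about z gives the same grasp; the last joint's range is limited). The gripper opens to 87 mm and grips with 3 to 60 N. Pads are 19 mm wide; open, the fingers measure 117 mm over their backs; the gripper's body (75 mm by 190 mm) begins 51 mm behind the grasp point.
Start: joints at [1.069, 0.22, 1.526, -0, 1.395, -0.126], TCP at [0.229, 0.581, 0.245] pointing down, gripper open.
Joint ranges: [-2.98, 2.98], [-0.91, 2.08], [0.09, 2.57], [-1.24, 4.39], [0.2, 2.65], [-2.68, 2.68]. Speed limits (rad/s): [2.57, 2.57, 3.01, 3.14, 3.14, 3.14].

INTERFACE

Orientations are given as a unit quaternion [w, x, y, z].
In Python, from station import monitor, eyes, order gives the robot as it stands.
- The arm moves only by the shell command python3 -m inch 'ROWS' [OPENING] [FORCE]. ROWS is a JSON object of lists of equal length, an entry for each row: "xyz": the shift along the tool's x, y, z in units of 25 mm (1.0 is 25 mm), a list of three; "yaw": the turn about the tool's z in units of 5 degrees (1.0 is 5 degrees). A call has 1 to 20 rows; each row shifts and turns the commanded pose from where the row before left it, along the tool's axes as they then stand; what a row does not reach is not made up. A row lasts 1/10 s, in which the tool goes at most 50 mm and 8.59 degrees, less where a joint would pass 70% of its speed; a pose out of reach is approached as far as the arm can. A call is refused whole if a number of a shift passes 1 or a number of a turn 1, either way. A call with a gripper value outside its range is refused whole. OPENING is the finger opening in mm, from 0 to 87, set as the call begins (- or left out, the last holds). The fingers move at their own pace and stop on an object; FORCE is the grip in N (left out, the last holds). Time passes only in rows, so rows that do not move let the fingers close. It gives the time, the measured TCP pose, the force and the opening at its end, in the units of the state.
- monitor.state(): the state, without advancing time (a new reading comes with each control period).
- eyes.camera(name): name is "scene" or "top" or "wrist"; returns (picture, depth): 400x640x3 uint8, blue, green, red; 400x640 float32, m along the optical axis (not along the pixel's ray), 0 where there is no reading.
- eyes.calibration(name): a dict with "fx", "fy", "cx", "cy" (pixels), "extrinsics" (4x4, takes a point from camera to world coordinates); the wrist camera has in their place "T_tool_cam" (4x4, takes a point from camera to tool coordinates, whose origin is the TCP and whose axes are the tool frame's). Camera axes: x right, y down, z forward; pixel columns grow to the right and rows downward; lengths in m; the calibration is good to about 2 mm. A picture is of the moment at which its call begins: read the wrist's pose just before it. calibration takes no time and is no camera call.
- order.hand_in(): hands the job in, once; it reports no verdict.
The state is a dict: "time_s": time; "joint_pos": joint angles; "dq": joint speeds; "joint_torque": joint torques, N m; "eef_pos": TCP position; "orientation": TCP orientation; "contact_force": force on the tool from outside, world axes, zero at the start; "torque": the same for the moment, N m; "opening": opening from 0.0 (shut) to 1.0 (fully open).
Only numpy, scipy, OpenCV 4.12 (cv2) and the standard library are available. Lean on these libraries where they do the work, as an engineer would, in place of code of your own. Each camera call takes 0.05 s, during which the arm holds its last target. There are 200 camera calls.

## Working session

There is one attempt and no reset: what is moved stays moved. The work goes in short steps, Python scripts to look and compute and a shell command to move; the robot and the scene stay as the last step left them, time stands still between calls to the robot, and variables do not carry over. Pictures are saved under pics/ and viewed, about 8 in all and at most 12, crops included, and the job is handed in when it is done.

```bash
ls; mkdir -p pics; python3 - <<'E'
from station import monitor, eyes
import cv2, numpy as np
s=monitor.state(); print(s)
for n in ("top","scene"):
    p,d=eyes.camera(n); cv2.imwrite(f"pics/{n}0.png",p); np.save(f"pics/{n}0.npy",d)
    c=eyes.calibration(n); print(n,{k:np.round(v,4).tolist() for k,v in c.items() })
print(eyes.calibration("wrist"))
E
```

```text
pics
{'time_s': 0.0, 'joint_pos': array([ 1.06889551e+00,  2.21246525e-01,  1.52760110e+00, -2.57013483e-05,
        1.39468717e+00, -1.26115930e-01]), 'dq': array([ 0.00017713, -0.00089615, -0.00095754, -0.00033781, -0.00180798,
       -0.0007434 ]), 'joint_torque': array([-1.10700176e-05, -4.94610214e+01, -3.87378681e+01,  6.99078734e-02,
        5.71860373e-02, -1.51862241e-04]), 'eef_pos': array([0.22911946, 0.58087332, 0.24342987]), 'orientation': array([ 4.52258935e-04,  8.26739758e-01,  5.62583708e-01, -8.59421981e-04]), 'contact_force': array([-0.78295338, -1.14785651, -1.1449994 ]), 'torque': array([ 0.00294807, -0.00428595,  0.06726248]), 'opening': 0.9974154916940179}
top {'fx': 364.6081, 'fy': 364.6081, 'cx': 320.2111, 'cy': 198.6046, 'extrinsics': [[0.0055, -0.9905, 0.1375, 0.3954], [-0.9999, -0.004, 0.0113, 0.0505], [-0.0106, -0.1376, -0.9904, 0.9025], [0.0, 0.0, 0.0, 1.0]]}
scene {'fx': 432.8412, 'fy': 432.8412, 'cx': 320.3793, 'cy': 202.4187, 'extrinsics': [[-0.8777, 0.3865, -0.2832, 0.8914], [0.4791, 0.6935, -0.5381, 0.7158], [-0.0116, -0.608, -0.7939, 1.0452], [0.0, 0.0, 0.0, 1.0]]}
{'fx': 293.6944515591519, 'fy': 293.6944515591519, 'cx': 318.21422964551704, 'cy': 192.65217998437564, 'T_tool_cam': array([[ 9.99999799e-01, -4.62474054e-04,  4.34157413e-04,
         1.28060755e-04],
       [ 3.16642035e-04,  9.56998969e-01,  2.90091146e-01,
        -7.99870875e-02],
       [-5.49647825e-04, -2.90090950e-01,  9.56998923e-01,
        -1.39391825e-01],
       [ 0.00000000e+00,  0.00000000e+00,  0.00000000e+00,
         1.00000000e+00]])}
```

View pics/top0.png

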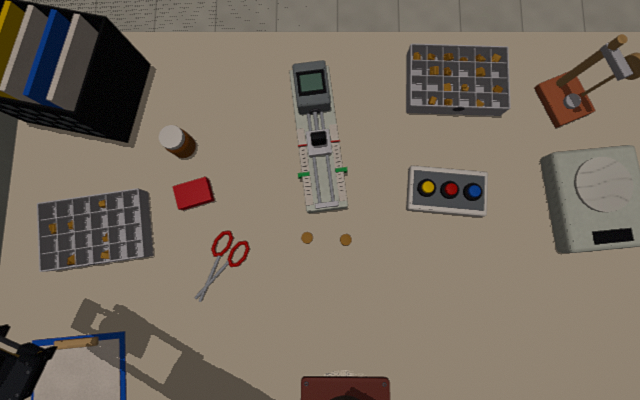

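View pics/scene0.png

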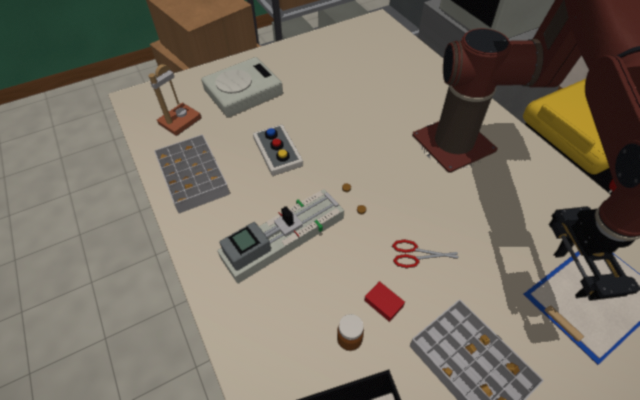

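The top view shows the keys: yellow at (427,188), red at (451,190) and blue at (475,191). The handle is near (318,138), the green marks near (304,174) and (341,170), and the pucks near (307,238) and (346,240).

```bash
cat > h.py <<'E'
import numpy as np, cv2
from station import monitor, eyes
from scipy.spatial.transform import Rotation as R
def camT(n,s=None):
    c=eyes.calibration(n)
    if n!="wrist": return c,c["extrinsics"]
    q=s["orientation"]; T=np.eye(4); T[:3,:3]=R.from_quat([q[1],q[2],q[3],q[0]]).as_matrix(); T[:3,3]=s["eef_pos"]
    return c,T@c["T_tool_cam"]
def onz(c,T,u,v,z):
    r=T[:3,:3]@np.array([(u-c["cx"])/c["fx"],(v-c["cy"])/c["fy"],1]); o=T[:3,3]
    return o+r*(z-o[2])/r[2]
HUE={"blue":(100,130),"yellow":(22,38),"green":(45,90),"red":(-8,8)}
def blobs(p,col,smin=120,vmin=60,amin=8):
    h=cv2.cvtColor(p,cv2.COLOR_BGR2HSV).astype(int); a,b=HUE[col]
    H=np.where(h[...,0]>170,h[...,0]-180,h[...,0])
    m=((H>=a)&(H<=b)&(h[...,1]>smin)&(h[...,2]>vmin)).astype(np.uint8)
    n,l,st,ce=cv2.connectedComponentsWithStats(m)
    return [(ce[i],st[i]) for i in range(1,n) if st[i][4]>=amin]
def tool(s,v):  # world vector -> tool axes, in 25 mm units
    q=s["orientation"]; return R.from_quat([q[1],q[2],q[3],q[0]]).inv().apply(v)/0.025
E
python3 - <<'E'
from h import *
for n,box in (("top",(280,40,500,220)),("scene",(200,100,360,280))):
    p=cv2.imread(f"pics/{n}0.png"); c,T=camT(n)
    for col in HUE:
        for ce,st in blobs(p,col):
            if box[0]<ce[0]<box[2] and box[1]<ce[1]<box[3]:
                print(n,col,ce.round(1),st.tolist(),[onz(c,T,*ce,z).round(4).tolist() for z in (.045,.052)])
    d=np.load(f"pics/{n}0.npy")
p=cv2.imread("pics/top0.png");cv2.imwrite("pics/crop.png",cv2.resize(p[50:250,280:500],None,fx=3.6,fy=3,interpolation=2)[:600])
E
```

```text
top blue [474.2 190.7] [468, 185, 13, 12, 112] [[0.5349, -0.3047, 0.045], [0.5337, -0.3018, 0.052]]
top yellow [427.5 186.6] [422, 181, 12, 12, 120] [[0.5443, -0.1948, 0.045], [0.5431, -0.1928, 0.052]]
top green [340.9 169.3] [336, 168, 11, 4, 36] [[0.5856, 0.0109, 0.045], [0.584, 0.0112, 0.052]]
top green [303.  174.1] [298, 172, 11, 5, 38] [[0.5735, 0.1018, 0.045], [0.5721, 0.1014, 0.052]]
top red [335.5 140.6] [331, 140, 9, 2, 13] [[0.6567, 0.024, 0.045], [0.6546, 0.0242, 0.052]]
top red [302.1 144.9] [298, 144, 9, 3, 16] [[0.6457, 0.105, 0.045], [0.6436, 0.1045, 0.052]]
top red [450.8 188.5] [445, 183, 12, 12, 114] [[0.5399, -0.2496, 0.045], [0.5387, -0.2472, 0.052]]
scene blue [270.5 131.5] [266, 129, 9, 6, 45] [[0.5371, -0.3045, 0.045], [0.5395, -0.2974, 0.052]]
scene yellow [282. 153.] [278, 149, 10, 9, 69] [[0.5465, -0.1962, 0.045], [0.5489, -0.1899, 0.052]]
scene green [299.3 202.9] [297, 201, 6, 5, 11] [[0.5891, 0.0095, 0.045], [0.5912, 0.0144, 0.052]]
scene green [319.1 225.8] [316, 221, 6, 10, 24] [[0.577, 0.1084, 0.045], [0.5792, 0.1126, 0.052]]
scene red [276.  141.7] [272, 138, 9, 8, 56] [[0.5415, -0.252, 0.045], [0.5439, -0.2452, 0.052]]
```

```bash
python3 -m inch '{"xyz":[[0,0,0],[0,0,0],[0,0,0],[0,0,0],[0,0,0],[0,0,0]],"yaw":[-0.97,-0.97,-0.97,-0.97,-0.97,-0.97]}' 0 30
python3 -m inch '{"xyz":[[-0.96,0.2,0],[-0.96,0.2,0],[-0.96,0.2,0],[-0.96,0.2,0],[-0.96,0.2,0],[-0.96,0.2,0],[-0.96,0.2,0],[-0.96,0.2,0],[-0.96,0.2,0],[-0.96,0.2,0],[-0.96,0.2,0],[-0.96,0.2,0],[-0.96,0.2,0],[-0.96,0.2,0],[-0.96,0.2,0],[-0.96,0.2,0],[-0.96,0.2,0],[-0.96,0.2,0],[-0.96,0.2,0]],"yaw":[0,0,0,0,0,0,0,0,0,0,0,0,0,0,0,0,0,0,0]}'
python3 -m inch '{"xyz":[[-0.96,0.2,0],[-0.96,0.2,0],[-0.96,0.2,0],[-0.96,0.2,0],[-0.96,0.2,0],[-0.96,0.2,0],[-0.96,0.2,0],[-0.96,0.2,0],[-0.96,0.2,0],[-0.96,0.2,0],[-0.96,0.2,0],[-0.96,0.2,0],[-0.96,0.2,0.5],[-0.96,0.2,0.5],[-0.96,0.2,0.5],[-0.96,0.2,0.5],[-0.96,0.2,0.5],[-0.96,0.2,0.5],[0,0,0],[0,0,0]],"yaw":[0,0,0,0,0,0,0,0,0,0,0,0,0,0,0,0,0,0,0,0]}'
```

```text
time_s: 0.7
eef_pos: [0.2292, 0.5811, 0.2439]
orientation: [0.0, 0.658, 0.753, -0.001]
contact_force: [0.1, 0.2, -0.8]
opening: 0.541
time_s: 2.6
eef_pos: [0.3835, 0.1409, 0.2442]
orientation: [-0.0, 0.659, 0.752, -0.0]
contact_force: [0.1, 0.3, 0.0]
opening: 0.006
time_s: 4.6
eef_pos: [0.5291, -0.2743, 0.1686]
orientation: [-0.001, 0.659, 0.752, 0.0]
contact_force: [0.2, 0.8, 0.7]
opening: 0.003
```

```bash
python3 - <<'E'
from h import *
s=monitor.state(); p,d=eyes.camera("wrist"); cv2.imwrite("pics/w1.png",p)
c,T=camT("wrist",s); print(s["time_s"],s["eef_pos"],s["orientation"],s["contact_force"],s["opening"])
for col in ("blue","yellow","red"):
    for ce,st in blobs(p,col,amin=100):
        w=onz(c,T,*ce,.052); print(col,ce.round(1),st.tolist(),w.round(4),tool(s,w-s["eef_pos"]).round(2))
E
```

```text
4.6 [ 0.52910854 -0.27428248  0.1685896 ] [-1.18275623e-03  6.59226869e-01  7.51943173e-01  3.51166293e-06] [0.17003414 0.76452942 0.72191135] 0.003006262466444899
blue [284.4 195.5] [269, 181, 31, 30, 711] [ 0.5334 -0.3044  0.052 ] [-1.22  0.02  4.66]
yellow [397.3 219.1] [382, 204, 32, 31, 738] [ 0.5427 -0.1973  0.052 ] [2.97 0.95 4.67]
red [341.7 207.6] [327, 193, 30, 30, 706] [ 0.5382 -0.2507  0.052 ] [0.88 0.49 4.66]
```

View pics/w1.png

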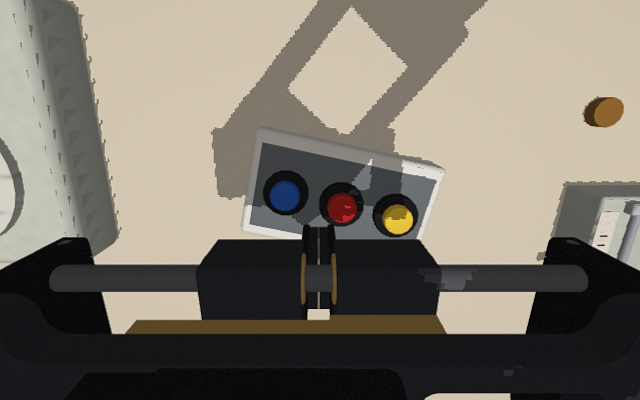

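The blue key is at (284,195), red at (342,208) and yellow at (397,219). The shut fingers are near (318,230).

```bash
python3 -m inch '{"xyz":[[-0.6,0,0],[-0.6,0,0],[0,0,0.7],[0,0,0.7],[0,0,0.7],[0,0,0.7],[0,0,0.5],[0,0,0],[0,0,0]],"yaw":[0,0,0,0,0,0,0,0,0]}'
python3 -m inch '{"xyz":[[0,0,0.2],[0,0,0.2],[0,0,0.16],[0,0,0],[0,0,0]],"yaw":[0,0,0,0,0]}'
```

```text
time_s: 5.55
eef_pos: [0.5339, -0.3048, 0.0875]
orientation: [0.0, 0.659, 0.752, -0.0]
contact_force: [0.6, 0.2, 0.3]
opening: 0.008
time_s: 6.05
eef_pos: [0.5338, -0.3043, 0.0733]
orientation: [0.0, 0.659, 0.752, -0.0]
contact_force: [-0.2, -0.1, 1.7]
opening: 0.007
```

```bash
python3 -m inch '{"xyz":[[0,0,0.1],[0,0,0.1],[0,0,0.03],[0,0,0],[0,0,0]],"yaw":[0,0,0,0,0]}'
```

```text
time_s: 6.55
eef_pos: [0.534, -0.3045, 0.0684]
orientation: [0.0, 0.659, 0.752, 0.0]
contact_force: [-2.8, 2.0, 8.7]
opening: 0.005
```

```bash
python3 -m inch '{"xyz":[[0,0,0.04],[0,0,0],[0,0,0]],"yaw":[0,0,0]}'; python3 -m inch '{"xyz":[[0,0,-0.5],[0,0,-0.7],[0,0,-0.8],[0,0,0]],"yaw":[0,0,0,0]}'
python3 - <<'E'
from h import *
s=monitor.state(); print(s["eef_pos"],s["contact_force"]); p,d=eyes.camera("wrist")
c,T=camT("wrist",s)
for col in ("blue","yellow","red"):
    for ce,st in blobs(p,col,amin=100):
        w=onz(c,T,*ce,.052); print(col,ce.round(1),st.tolist(),w.round(4),tool(s,w-s["eef_pos"]).round(2))
E
```

```text
time_s: 6.85
eef_pos: [0.534, -0.3045, 0.0682]
orientation: [0.0, 0.659, 0.752, -0.0]
contact_force: [-4.7, 2.3, 14.7]
opening: 0.006
time_s: 7.25
eef_pos: [0.5353, -0.3054, 0.1192]
orientation: [0.003, 0.659, 0.752, 0.0]
contact_force: [0.2, 0.0, -0.5]
opening: 0.009
[ 0.53534424 -0.30544943  0.11924689] [ 0.22963641  0.03369734 -0.45160526]
blue [319.  210.2] [301, 193, 37, 34, 998] [ 0.5321 -0.3053  0.052 ] [ 0.03 -0.14  2.69]
yellow [454.  239.1] [435, 221, 40, 37, 1111] [ 0.5418 -0.1989  0.052 ] [4.2  0.81 2.68]
red [387.5 223.9] [369, 207, 38, 32, 966] [ 0.5361 -0.2523  0.052 ] [2.11 0.3  2.68]
```

```bash
python3 -m inch '{"xyz":[[0.7,0.15,0],[0.7,0.15,0],[0.7,0.15,0],[0.7,0.15,0],[0.7,0.15,0],[0.7,0.15,0],[0,0,0],[0,0,0.6],[0,0,0.6],[0,0,0.4],[0,0,0],[0,0,0]],"yaw":[0,0,0,0,0,0,0,0,0,0,0,0]}'
```

```text
time_s: 8.5
eef_pos: [0.5416, -0.1975, 0.0755]
orientation: [-0.001, 0.659, 0.752, -0.0]
contact_force: [0.0, -0.2, 0.4]
opening: 0.006
```

```bash
python3 -m inch '{"xyz":[[0,0,0.1],[0,0,0.1],[0,0,0.08],[0,0,0.06],[0,0,0],[0,0,0]],"yaw":[0,0,0,0,0,0]}'
```

```text
time_s: 9.1
eef_pos: [0.5426, -0.1978, 0.0685]
orientation: [0.001, 0.659, 0.752, -0.0]
contact_force: [-1.2, -1.0, 5.4]
opening: 0.005
```

```bash
python3 -m inch '{"xyz":[[0,0,0.05],[0,0,0],[0,0,0]],"yaw":[0,0,0]}'; python3 -m inch '{"xyz":[[0,0,-0.6],[0,0,-0.9],[0,0,-1],[0,0,-1],[0,0,-1],[0,0,0]],"yaw":[0,0,0,0,0,0]}' 80
python3 - <<'E'
from h import *
s=monitor.state(); print(s["eef_pos"],s["contact_force"]); p,d=eyes.camera("top"); cv2.imwrite("pics/t2.png",p)
E
```

```text
time_s: 9.4
eef_pos: [0.5427, -0.1978, 0.0683]
orientation: [0.001, 0.659, 0.752, -0.0]
contact_force: [-4.4, -0.2, 13.2]
opening: 0.005
time_s: 10.0
eef_pos: [0.5444, -0.1979, 0.1834]
orientation: [0.003, 0.659, 0.752, 0.001]
contact_force: [0.3, -0.9, -0.6]
opening: 0.469
[ 0.54437474 -0.19794076  0.18342611] [ 0.25078871 -0.87496721 -0.63711726]
```

```bash
python3 -m inch '{"xyz":[[0.9,0.5,0],[0.9,0.5,0],[0.9,0.5,0],[0.9,0.5,0],[0.9,0.5,0],[0.9,0.5,0],[0.9,0.5,0],[0.9,0.5,0],[0.9,0.5,0],[0.9,0.5,0],[0.9,0.5,0],[0,0,0],[0,0,0]],"yaw":[0,0,0,0,0,0,0,0,0,0,0,0,0]}' 80
python3 - <<'E'
from h import *
s=monitor.state(); print(s["eef_pos"],s["orientation"]); p,d=eyes.camera("wrist"); cv2.imwrite("pics/w2.png",p); np.save("pics/w2.npy",d)
np.savez("pics/w2s.npz",**s)
c,T=camT("wrist",s)
for col in ("green","red"):
    for ce,st in blobs(p,col,amin=20):
        z=.045 if col=="green" else .053
        w=onz(c,T,*ce,z); print(col,ce.round(1),st.tolist(),w.round(4),tool(s,w-s["eef_pos"]).round(2))
E
```

```text
time_s: 11.35
eef_pos: [0.6448, 0.0666, 0.1771]
orientation: [-0.001, 0.658, 0.753, -0.001]
contact_force: [0.3, 0.2, 0.0]
opening: 0.92
[0.64478925 0.06664134 0.17709797] [-0.00108989  0.65837027  0.7526926  -0.00111643]
green [263.6 120.9] [248, 115, 32, 12, 351] [0.5865 0.0095 0.045 ] [-1.95 -2.6   5.29]
green [365.3 121. ] [350, 116, 32, 11, 346] [0.5744 0.1003 0.045 ] [ 1.71 -2.6   5.29]
red [587.   0.] [577, 0, 21, 1, 21] [0.4602 0.2548 0.053 ] [ 8.44 -6.3   4.99]
red [611.8 117.4] [581, 81, 59, 71, 3564] [0.5427 0.3114 0.053 ] [10.25 -2.73  4.97]
red [272.  197.5] [261, 196, 23, 4, 92] [0.6549 0.0244 0.053 ] [-1.73  0.19  4.96]
red [357.  197.5] [346, 196, 23, 4, 92] [0.6443 0.1037 0.053 ] [1.47 0.19 4.96]
```

View pics/w2.png

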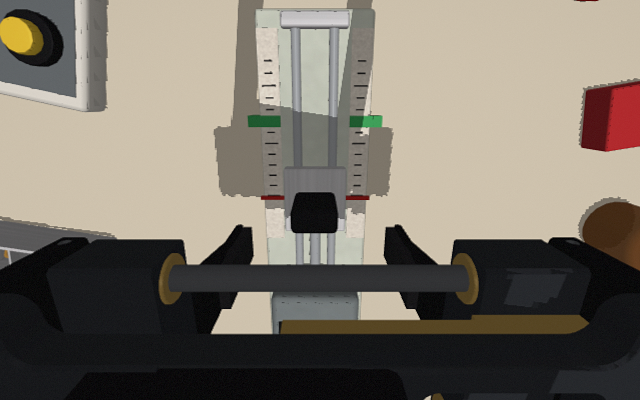

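The two pointer ends are at row 197.5 and the green bands at row 121, both level, so the yaw is aligned. The pull is about 2.79 units.

```bash
python3 -m inch '{"xyz":[[-0.13,0.19,0.3],[0,0,0.6],[0,0,0.6],[0,0,0.6],[0,0,0.6],[0,0,0.4],[0,0,0.24],[0,0,0],[0,0,0]],"yaw":[0,0,0,0,0,0,0,0,0]}' 80
python3 -m inch '{"xyz":[[0,0,0],[0,0,0],[0,0,0],[0,0,0],[0,0,0],[0,0,0],[0,0,0],[0,0,0],[0,0,0],[0,0,0]],"yaw":[0,0,0,0,0,0,0,0,0,0]}' 0 60
```

```text
time_s: 12.3
eef_pos: [0.6514, 0.0637, 0.096]
orientation: [0.0, 0.659, 0.752, 0.0]
contact_force: [-0.5, -1.0, -0.8]
opening: 0.918
time_s: 13.3
eef_pos: [0.6509, 0.0643, 0.0955]
orientation: [-0.0, 0.659, 0.752, 0.0]
contact_force: [-1.0, 4.8, 0.5]
opening: 0.407
```

```bash
python3 -m inch '{"xyz":[[0,-0.15,0],[0,-0.25,0],[0,-0.3,0],[0,-0.3,0],[0,-0.3,0],[0,-0.3,0],[0,-0.3,0],[0,-0.3,0],[0,-0.25,0],[0,-0.2,0],[0,-0.14,0],[0,0,0],[0,0,0],[0,0,0]],"yaw":[0,0,0,0,0,0,0,0,0,0,0,0,0,0]}'
python3 - <<'E'
from h import *
s=monitor.state(); print(s["eef_pos"],s["contact_force"],s["opening"])
for n in ("wrist","top"):
    p,d=eyes.camera(n); cv2.imwrite(f"pics/{n}3.png",p); c,T=camT(n,s)
    for col in ("green","red"):
        for ce,st in blobs(p,col,amin=8):
            w=onz(c,T,*ce,.045 if col=="green" else .053); t=tool(s,w-s["eef_pos"])
            if abs(t[0])<3: print(n,col,ce.round(1),st.tolist(),w.round(4),t.round(2))
    if n=="wrist": cv2.imwrite("pics/w3.png",cv2.resize(p[100:300,200:440],None,fx=3,fy=3))
E
```

```text
time_s: 14.7
eef_pos: [0.5839, 0.0554, 0.0955]
orientation: [0.001, 0.659, 0.752, 0.002]
contact_force: [10.5, 7.4, -8.5]
opening: 0.407
[0.58391176 0.05536823 0.09554203] [10.51562147  7.4468229  -8.48580587] 0.40653922018665
wrist green [248.8 216. ] [231, 203, 43, 23, 557] [0.5851 0.0073 0.045 ] [-1.91 -0.22  2.02]
wrist green [387.4 216. ] [364, 203, 42, 23, 556] [0.5725 0.1025 0.045 ] [ 1.93 -0.21  2.02]
wrist red [257.8 225.5] [242, 223, 33, 6, 185] [0.5877 0.0152 0.053 ] [-1.61 -0.07  1.7 ]
wrist red [378.5 225.5] [363, 223, 32, 6, 184] [0.5771 0.0955 0.053 ] [ 1.62 -0.07  1.7 ]
top red [320.4 110.6] [289, 82, 64, 59, 3454] [0.7297 0.0609 0.053 ] [-0.55  5.8   1.73]
```

View pics/w3.png

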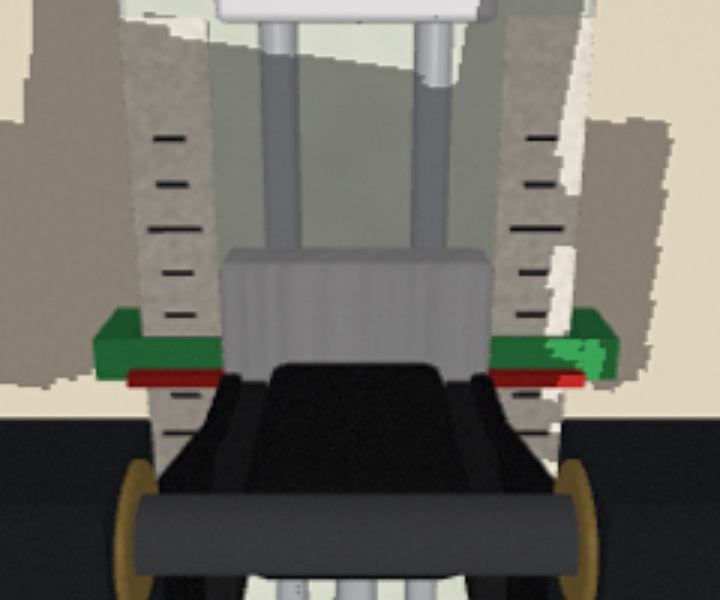

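```bash
python3 -m inch '{"xyz":[[0,-0.07,0],[0,0,0],[0,0,0],[0,0,0],[0,0,0],[0,0,0],[0,0,0],[0,0,0]],"yaw":[0,0,0,0,0,0,0,0]}'
cat > chk.py <<'E'
from h import *
s=monitor.state(); print(s["time_s"],s["eef_pos"],s["contact_force"],s["opening"])
p,d=eyes.camera("wrist"); c,T=camT("wrist",s); cv2.imwrite("pics/chk.png",p)
h=cv2.cvtColor(p,cv2.COLOR_BGR2HSV).astype(int)
y=lambda u,v,z: tool(s,onz(c,T,u,v,z)-s["eef_pos"])[1]*25
for u in (233,236,239,398,401,404):   # band's outer ends
    r=np.where((abs(h[:,u,0]-67)<23)&(h[:,u,1]>120))[0]
    if len(r): print("green",u,r.min(),r.max()+1,round(y(u,r.min()-.5,.045),2),round(y(u,r.max()+.5,.045),2),"mm")
for ce,st in blobs(p,"red",amin=50):
    if 200<ce[0]<440: print("red",ce.round(1),round(y(*ce,.053),2),"mm")
E
python3 chk.py; python3 - <<'E'
import cv2
p=cv2.imread("pics/chk.png");cv2.imwrite("pics/chkc.png",cv2.resize(p[180:260,210:430],None,fx=3.6,fy=3.6,interpolation=0))
E
```

```text
time_s: 15.6
eef_pos: [0.5823, 0.0552, 0.0956]
orientation: [0.001, 0.659, 0.752, 0.002]
contact_force: [9.9, 6.7, -8.3]
opening: 0.412
15.6 [0.58228876 0.05515893 0.09558428] [ 9.93748207  6.68243387 -8.27570282] 0.41242870141315735
green 233 213 228 -8.04 3.2 mm
green 236 209 228 -10.97 3.2 mm
green 239 205 228 -13.88 3.21 mm
green 398 206 229 -13.05 4.09 mm
green 401 210 229 -10.13 4.09 mm
green 404 214 228 -7.18 3.33 mm
red [257.8 225.5] -1.75 mm
red [378.5 225.5] -1.65 mm
```

View pics/chkc.png

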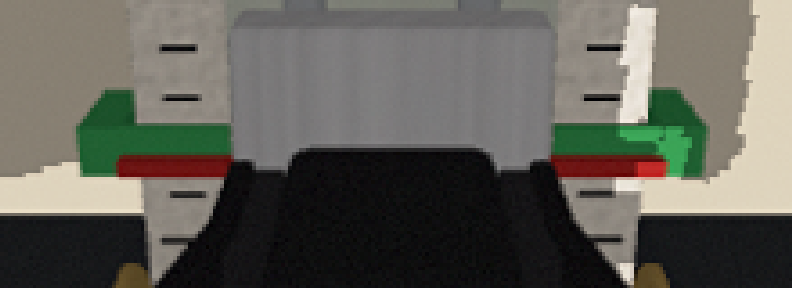

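The pointer is at -1.7 mm in the tool's y axis. The band runs from about -6.7 to +3.3 mm, so its middle is also at -1.7 mm. I'll check for creep and that the bystanders haven't moved, then hand in.

```bash
python3 -m inch '{"xyz":[[0,0,0],[0,0,0],[0,0,0],[0,0,0],[0,0,0],[0,0,0],[0,0,0],[0,0,0],[0,0,0],[0,0,0]],"yaw":[0,0,0,0,0,0,0,0,0,0]}'
python3 chk.py; python3 - <<'E'
from h import *
a=cv2.imread("pics/scene0.png").astype(int); p,_=eyes.camera("scene"); cv2.imwrite("pics/scene4.png",p)
for n,(x0,y0,x1,y1) in dict(scissors=(390,236,460,272),pucks=(340,180,368,216),box=(362,280,408,320),jar=(335,312,367,352),keys=(255,125,300,170)).items():
    print(n,(abs(a-p)[y0:y1,x0:x1].max(2)>60).sum())
E
```

```text
time_s: 16.65
eef_pos: [0.5823, 0.0551, 0.0955]
orientation: [0.001, 0.659, 0.752, 0.002]
contact_force: [9.9, 7.6, -8.2]
opening: 0.411
16.65 [0.58225227 0.05514652 0.09554557] [ 9.88631126  7.63791022 -8.20469961] 0.41104325480571774
green 233 213 228 -8.05 3.18 mm
green 236 209 228 -10.99 3.19 mm
green 239 205 228 -13.9 3.19 mm
green 398 206 229 -13.07 4.07 mm
green 401 210 229 -10.15 4.08 mm
green 404 214 228 -7.2 3.31 mm
red [257.8 225.5] -1.77 mm
red [378.5 225.5] -1.67 mm
scissors 0
pucks 33
box 0
jar 0
keys 536
```

View pics/scene4.png

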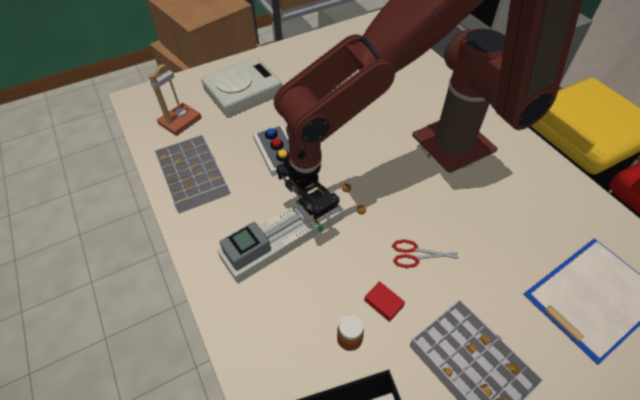

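The pucks are still at (347,187) and (362,210) and the bystanders haven't moved. The pixel differences come from the arm covering part of the console and from its shadow. Handing in.

```bash
python3 -c "
from station import order
print(order.hand_in())"
```

```text
the job is handed in; nothing more can be done
None
```

The spring check is done and handed in at about 17 s of the 51 s allowed. The hand-in gives no verdict, so success is judged only from my own checks.

- **Keys:** I pressed blue and then yellow with shut fingers until they bottomed, at 14.7 N and 13.2 N. Each was released before the next move, and I never pressed red.
- **Slide:** I gripped the handle at 60 N, pulled the slide out about 70 mm, and was still holding it at hand-in. My first pull stopped about 1.5 mm short because the spring pushed the arm back, so I pulled a little further.
- **Last checks:** The pointer is within about 0.5 mm of the middle of the green band. A second look a second later showed no creep.
- **Bystanders:** The scissors, box and jar show no pixel change. The puck and console areas did change, but the picture shows this is the arm's shadow and the arm itself in front of the console.
- **Not seen at the end:** The arm partly hid the console in the last picture, so I didn't measure that the keys were up. The fingers had lifted clear of both keys well before.

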